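# Lay two standing oil filters in the saddles of a sprung packing tray

### The arm

A 6-joint arm with a two-finger parallel gripper is mounted at the origin on the work surface. World frame = base frame: x ahead of the robot, y to its left, z up, the work surface at z = 0. Lengths are in m, angles in degrees, forces in N, time in s.
With the tool pointing down it reaches from about 0.4 to 0.825 m from the base axis. Payload 7 kg.
Tool frame: the origin (TCP) lies at the very end of the fingers, on their centre line; the grasp point (between the pads) lies r.pinch_z behind it (r.pinch_z is the distance from the TCP to the grasp point, in m); z points along the fingers, y is the direction in which the jaws open and shut (so a half turn about z gives the same grasp; the last joint's range is limited). The gripper opens to 88 mm and grips with 3 to 60 N. Pads are 19 mm wide; open, the fingers measure 130 mm over their backs; the gripper's body (78 mm by 193 mm) begins 47 mm behind the grasp point.
Start: joints at [79.532, 20.546, 0.682, 0, -70.136, -16.507], TCP at [0.306, 0.602, 0.227] pointing down, gripper open.
Joint ranges: [-176.03, 176.03], [-82.01, 121.73], [-58.28, 71.71], [-173.87, 95.51], [-174.79, -0.11], [-173.66, 173.66]. Speed limits (degrees/s): [136.94, 136.94, 172.46, 180, 180, 180].

### API

Orientations are given as [roll, pitch, yaw] about the fixed x, y, z axes, in that order (R = Rz(yaw) Ry(pitch) Rx(roll)).
In Python, from plant import r gives the robot as it stands. The module is installed in compiled form; this text tells all that it offers.
- The arm moves only by the tool servo_tool, never from a script. Its argument "steps" is a list of rows, each a list of 5 numbers: the finger opening in cm, from 0 to 8.76, then the shift along the tool's x, y, z in cm, then the turn about the tool's z in degrees. In form: [[fingers, x, y, z, spin], ...]. A call has 1 to 8 rows; each row shifts and turns the commanded pose from where the row before left it, along the tool's axes as they then stand; what a row does not reach is not made up. A row lasts 1/8 s, in which the tool goes at most 62.5 mm and 10.7 degrees, less where a joint would pass 70% of its speed; a pose out of reach is approached as far as the arm can. A call with a gripper value outside its range is refused whole. The fingers move at their own pace and stop on an object; "squeeze" is the grip in N (left out, the last holds). Time passes only in rows, so rows that do not move let the fingers close. It gives the time, the measured TCP pose, the force and the opening at its end, in the units of the state.
- r.get_state(): the state, without advancing time (a new reading comes with each control period).
- r.capture(name): name is "side" or "top" or "wrist"; returns the picture (400x640x3 uint8, red, green, blue); there is no depth.
- r.calibration(name): a dict with "K" (3x3 intrinsics, pixels), "rvec" (rotation vector, rad) and "tvec" (3), from world to camera coordinates, as OpenCV has them; the wrist camera has in their place "tool_from_camera" (4x4, takes a point from camera to tool coordinates, whose origin is the TCP and whose axes are the flange's). Camera axes: x right, y down, z forward; pixel columns grow to the right and rows downward; lengths in m; the calibration is good to about 2 mm. A picture is of the moment at which its call begins: read the wrist's pose just before it. calibration takes no time and is no camera call.
- r.close_job(): hands the job in, once; it reports no verdict.
The state is a dict: "time_s": time; "joints": joint angles; "qd": joint speeds; "joint_torque": joint torques, N m; "tcp_pos": TCP position; "eef_rot": TCP orientation; "contact_force": force on the tool from outside, world axes, zero at the start; "moment": the same for the moment, N m; "gripper_width": finger opening in m.
Only numpy, scipy, OpenCV 4.12 (cv2) and the standard library are available. Lean on these libraries where they do the work, as an engineer would, in place of code of your own. Each camera call takes 0.05 s, during which the arm holds its last target.

### The job

Two oil filters stand on the apron in front of a spring-loaded packing tray. Tip each one over, top first, into a saddle of its own and push it fully home against the tray's back wall so that it lies level and the tray sinks under both; after that swing the stop arm shut across the mouths of the saddles. Leave the bin, the carton and the cylinder liner where they are.

Things in the scene. Friction and masses are not known exactly. Their poses are not given: they have to be found in the camera images.
- fixture: Grey steel packing fixture fixed to the bench. Origin: on the bench, below the middle of the apron's far edge; x points from apron to tray (away from the robot), y left, z up. Apron: flat rubber-topped step 75 mm high, x = -135 to 0 mm, y = -150 to 150 mm. The sprung tray lies beyond it, x = 4 to 184 mm. Side cheeks 50 mm high at y = +-148 mm.
- apron_edge (a point): Middle of the apron's far edge, on its top (75 mm above the bench); axes as the fixture's.
- deck (a joint): How far the sprung tray has sunk, in metres: 0 = up (empty), end stop at 0.045. 400 N/m, damped: about 20 mm under the long filter, 15 mm under the short one, 35 mm under both. Empty, the bottom line of its saddles is 9 mm below the apron's top.
- saddle_end_left (a point): Where the bottom line of the left (+y) V saddle meets the tray's back wall; moves with the tray; axes as the fixture's. The two wooden saddles run along the fixture's x, centred at y = +65 and -65 mm, 165 mm long, faces sloping 30 degrees, 76 mm between lips. The back wall, 60 mm high, stands across both, its face at x = 175 mm.
- saddle_end_right (a point): The same point of the right (-y) V saddle.
- filter_long: Longer oil filter: closed white can, 92 mm across, 160 mm long, 0.8 kg (+-15 %), too wide to grasp. Origin: centre of its flat foot; z along its axis, foot to top. Stands on the apron in line (within 5 mm) with either saddle, foot centre about 60 mm before the apron's edge. Lying home, its foot face is 15 mm past that edge.
- filter_long_head (a point): Centre of the top end face of the longer filter (160 mm from its foot).
- filter_short: Shorter oil filter: same look, 80 mm across, 140 mm long, 0.62 kg (+-15 %); origin and axes alike; stands before the other saddle. Lying home, its foot face is 35 mm past the apron's edge. Pushed near the top a filter tips without sliding; once tipped its foot still rests on the apron, and it must be pushed on by the foot end.
- filter_short_head (a point): Centre of the top end face of the shorter filter (140 mm from its foot).
- stop_arm (a joint): Angle of the stop arm about its upright pivot, rad: 0 = open, splayed outwards; 0.7 = pointing to the fixture's -x; 2.27 = shut at its end stop, pointing to -y across both saddle mouths. Direction in the fixture's frame: pi - 0.7 + value, counter-clockwise from above. Stays where it is left (friction 0.06 N m).
- stop_pivot (a point): The arm's pivot on the apron's top, at x = -12, y = 138 mm in the fixture's frame; axes as the fixture's.
- stop_tip (a point): Centre of the 22 mm black ball at the free end of the stop arm, a steel bar 215 mm long from pivot to ball centre, 10 mm thick, from 12 to 30 mm above the apron's top. It can be pushed with a fingertip anywhere along it.
- yellow_bin: Bystander: open yellow parts bin 140 x 100 x 70 mm, on the bench to the left. Origin: centre of its underside.
- carton: Bystander: cardboard carton 130 x 80 x 60 mm, on the bench to the right. Origin: centre of its underside.
- liner: Bystander: dark steel tube 90 mm across, 100 mm tall, on the bench to the right. Origin: centre of its underside.
Mind the look-alikes: they are no part of the job. What is shaped like the filter_short but green is not meant. Leave any turquoise look-alike of the filter_long alone.

How it is judged (in metres and radians):
On the way, in this order (a step that is already met when the one before it is completed fails the run):
1. one filter lies home in a saddle (((x of filter_long_head in the frame of saddle_end_left above -0.012 m and y of filter_long_head in the frame of saddle_end_left between -0.01 and 0.01 m and z of filter_long_head in the frame of saddle_end_left below 0.062 m and angle between filter_long's own z axis and vertical between 1.5 and 1.64 rad) or (x of filter_long_head in the frame of saddle_end_right above -0.012 m and y of filter_long_head in the frame of saddle_end_right between -0.01 and 0.01 m and z of filter_long_head in the frame of saddle_end_right below 0.062 m and angle between filter_long's own z axis and vertical between 1.5 and 1.64 rad) or (x of filter_short_head in the frame of saddle_end_left above -0.012 m and y of filter_short_head in the frame of saddle_end_left between -0.01 and 0.01 m and z of filter_short_head in the frame of saddle_end_left below 0.062 m and angle between filter_short's own z axis and vertical between 1.5 and 1.64 rad) or (x of filter_short_head in the frame of saddle_end_right above -0.012 m and y of filter_short_head in the frame of saddle_end_right between -0.01 and 0.01 m and z of filter_short_head in the frame of saddle_end_right below 0.062 m and angle between filter_short's own z axis and vertical between 1.5 and 1.64 rad))), for 0.2 s.
2. both filters lie home and the tray has sunk ((((x of filter_long_head in the frame of saddle_end_left above -0.012 m and y of filter_long_head in the frame of saddle_end_left between -0.01 and 0.01 m and z of filter_long_head in the frame of saddle_end_left below 0.062 m and angle between filter_long's own z axis and vertical between 1.5 and 1.64 rad) and (x of filter_short_head in the frame of saddle_end_right above -0.012 m and y of filter_short_head in the frame of saddle_end_right between -0.01 and 0.01 m and z of filter_short_head in the frame of saddle_end_right below 0.062 m and angle between filter_short's own z axis and vertical between 1.5 and 1.64 rad)) or ((x of filter_long_head in the frame of saddle_end_right above -0.012 m and y of filter_long_head in the frame of saddle_end_right between -0.01 and 0.01 m and z of filter_long_head in the frame of saddle_end_right below 0.062 m and angle between filter_long's own z axis and vertical between 1.5 and 1.64 rad) and (x of filter_short_head in the frame of saddle_end_left above -0.012 m and y of filter_short_head in the frame of saddle_end_left between -0.01 and 0.01 m and z of filter_short_head in the frame of saddle_end_left below 0.062 m and angle between filter_short's own z axis and vertical between 1.5 and 1.64 rad))) and value of joint deck above 0.024 m and value of joint stop_arm below 1.8 rad), for 0.2 s.
3. the stop arm is shut (value of joint stop_arm above 2.17 rad), for 0.2 s.
At the end, for the whole second after the job is handed in: Each filter lies level (within 4 degrees) in a saddle of its own, top end within 12 mm of the tray's back wall and 10 mm of the saddle's middle, at rest; the tray has sunk more than 24 mm; the stop arm is shut (more than 2.17 rad) ((((x of filter_long_head in the frame of saddle_end_left above -0.012 m and y of filter_long_head in the frame of saddle_end_left between -0.01 and 0.01 m and z of filter_long_head in the frame of saddle_end_left below 0.062 m and angle between filter_long's own z axis and vertical between 1.5 and 1.64 rad) and (x of filter_short_head in the frame of saddle_end_right above -0.012 m and y of filter_short_head in the frame of saddle_end_right between -0.01 and 0.01 m and z of filter_short_head in the frame of saddle_end_right below 0.062 m and angle between filter_short's own z axis and vertical between 1.5 and 1.64 rad)) or ((x of filter_long_head in the frame of saddle_end_right above -0.012 m and y of filter_long_head in the frame of saddle_end_right between -0.01 and 0.01 m and z of filter_long_head in the frame of saddle_end_right below 0.062 m and angle between filter_long's own z axis and vertical between 1.5 and 1.64 rad) and (x of filter_short_head in the frame of saddle_end_left above -0.012 m and y of filter_short_head in the frame of saddle_end_left between -0.01 and 0.01 m and z of filter_short_head in the frame of saddle_end_left below 0.062 m and angle between filter_short's own z axis and vertical between 1.5 and 1.64 rad))) and value of joint deck above 0.024 m and value of joint stop_arm above 2.17 rad and linear speed of each of filter_long, filter_short below 0.02 m/s); the robot touches nothing.
It fails at once if the open yellow parts bin is shifted by more than 30 mm (distance of yellow_bin from where it was at the start of the episode above 0.03 m).
It fails at once if the cardboard carton is shifted by more than 30 mm (distance of carton from where it was at the start of the episode above 0.03 m).
It fails at once if the dark steel cylinder liner is shifted by more than 30 mm (distance of liner from where it was at the start of the episode above 0.03 m).
It also fails if it takes over 61 s, if anything falls off the work surface, if the arm or the gripper's body presses on something with over 40 N, if the wrist force passes 120 N, or if a joint passes its speed limit or range.

## Working session

There is one attempt and no reset: what is moved stays moved. The work goes in short steps, Python scripts to look and compute and a tool call to move; the robot and the scene stay as the last step left them, time stands still between calls to the robot, and variables do not carry over. Pictures are saved under pics/ and viewed, and the job is handed in when it is done.

Besides the shell and the picture viewer there is one more tool, called by a JSON object that holds its "name" and its "arguments". servo_tool: Moves the arm, as the interface text tells. Its arguments: {"type":"object","properties":{"steps":{"type":"array","items":{"type":"array","items":{"type":"number"}}},"squeeze":{"type":"number"}},"required":["steps"]}

```bash
ls; mkdir -p pics
python3 - <<'E'
from plant import r
import cv2
s=r.get_state(); print(s)
for n in("side","top","wrist"):
    cv2.imwrite(f"pics/{n}0.png",r.capture(n)[:,:,::-1]); print(n,r.calibration(n))
print(r.pinch_z)
E
```

```text
pics
{'time_s': 0.0, 'joints': array([ 7.95323764e+01,  2.05886869e+01,  6.33806407e-01, -2.22387942e-02,
       -7.01360407e+01, -1.65092299e+01]), 'qd': array([ 0.00985726, -0.0507371 , -0.06274097, -0.01424825, -0.05152212,
        0.01685089]), 'joint_torque': array([ 1.77774906e-03, -5.82714343e+01,  2.93049037e+01,  6.99712291e+00,
        6.75340460e-03, -1.81191276e-04]), 'tcp_pos': array([0.30596425, 0.60111402, 0.2256473 ]), 'eef_rot': array([ 1.79906886e+02, -5.79559025e-03, -2.69844219e+01]), 'contact_force': array([ 0.20753799, -0.10386434, -0.09199661]), 'moment': array([-0.05669675, -0.00331357,  0.070884  ]), 'gripper_width': 0.087453999518268}
side {'K': array([[478.33383236,   0.        , 313.84822433],
       [  0.        , 478.33383236, 199.13479797],
       [  0.        ,   0.        ,   1.        ]]), 'rvec': array([ 2.45207247, -0.14066712,  0.03744941]), 'tvec': array([-0.56604844,  0.15588303,  1.5285575 ])}
top {'K': array([[459.42915331,   0.        , 313.90820597],
       [  0.        , 459.42915331, 199.50850595],
       [  0.        ,   0.        ,   1.        ]]), 'rvec': array([ 2.15178263, -2.19256208,  0.0880637 ]), 'tvec': array([0.01836592, 0.56988006, 1.53347646])}
wrist {'K': array([[292.98502167,   0.        , 318.90700093],
       [  0.        , 292.98502167, 200.0915863 ],
       [  0.        ,   0.        ,   1.        ]]), 'tool_from_camera': array([[-1.11621872e-03, -9.56693503e-01, -2.91094994e-01,
         7.87672661e-02],
       [ 9.99999008e-01, -1.31786118e-03,  4.96647563e-04,
        -2.74786732e-04],
       [-8.58762290e-04, -2.91094151e-01,  9.56694025e-01,
        -1.57960987e-01],
       [ 0.00000000e+00,  0.00000000e+00,  0.00000000e+00,
         1.00000000e+00]])}
0.0188
```

View pics/side0.png

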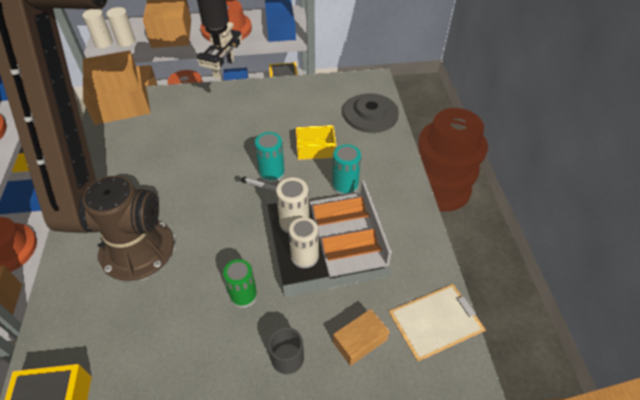

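View pics/top0.png

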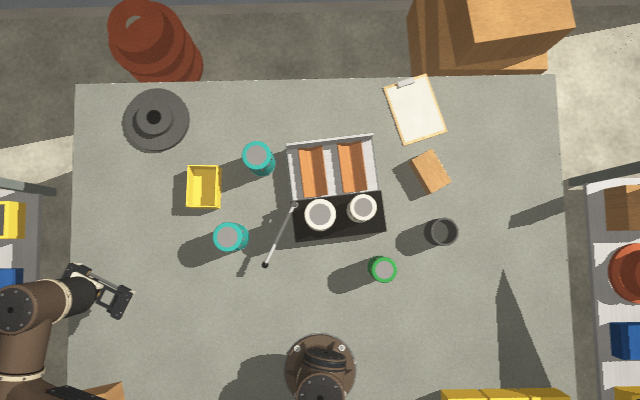

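The top view shows the white filters at about (320,215) for the long one (left) and (363,208) for the short one. The stop arm runs from (294,205) to (265,265). I'll zoom in to measure.

Run:
```python
import cv2
a=cv2.imread("pics/top0.png")[120:290,220:400]
cv2.imwrite("pics/topz.png",cv2.resize(a,None,fx=3.5,fy=3.5,interpolation=cv2.INTER_CUBIC))
a=cv2.imread("pics/side0.png")[160:300,220:400]
cv2.imwrite("pics/sidez.png",cv2.resize(a,None,fx=4,fy=4,interpolation=cv2.INTER_CUBIC))
```

```text
(no output)
```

View pics/topz.png

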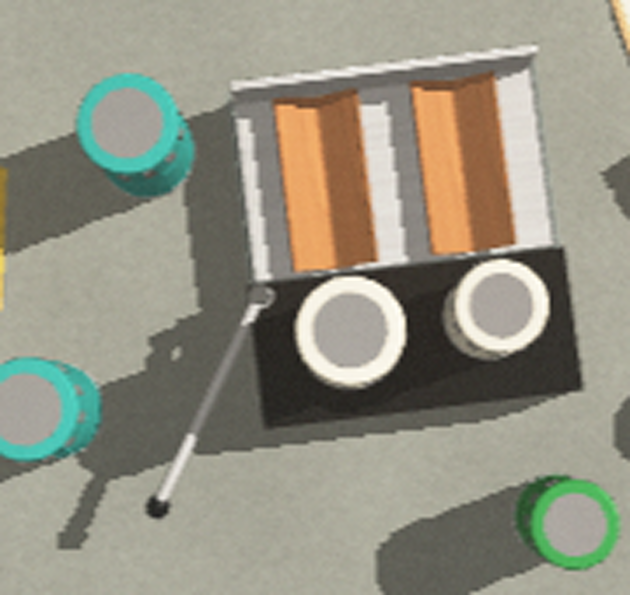

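View pics/sidez.png

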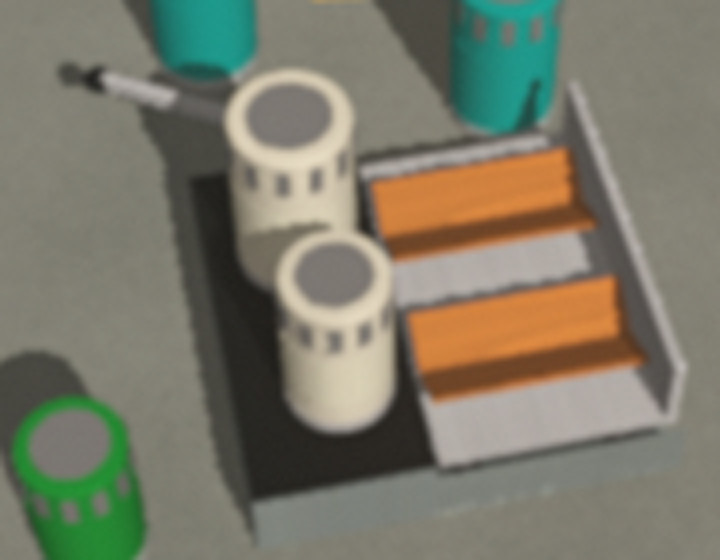

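View pics/wrist0.png

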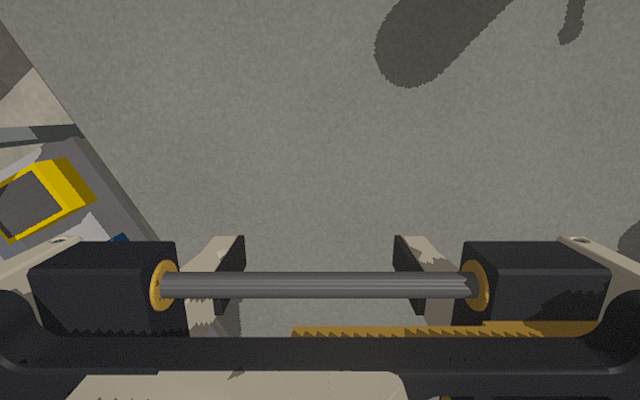

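```bash
cat > h.py <<'E'
import numpy as np, cv2
from plant import r
def cam(n):
    c=r.calibration(n); R=cv2.Rodrigues(c["rvec"])[0]; return c["K"],R,c["tvec"]
def cast(n,uv,z):
    K,R,t=cam(n); C=-R.T@t; d=R.T@np.linalg.solve(K,np.array([uv[0],uv[1],1.]))
    return C+d*(z-C[2])/d[2]
def proj(n,p):
    K,R,t=cam(n); q=K@(R@np.asarray(p,float)+t); return q[:2]/q[2]
E
python3 - <<'E'
from h import *
Z=lambda x,y:((x+.5)/3.5+220-.5,(y+.5)/3.5+120-.5)
S=lambda x,y:((x+.5)/4+220-.5,(y+.5)/4+160-.5)
c={k:cast("top",Z(*v),.075) for k,v in dict(NL=(265,428),NR=(582,388),FR=(563,247)).items()}
for k in c: print(k,c[k].round(4))
for k,v in dict(NL=(193,180),NR=(255,497),FR=(437,467)).items(): print('side',k,cast("side",S(*v),.075).round(4))
ex=c['FR']-c['NR']; ey=c['NL']-c['NR']; print(np.linalg.norm(ex),np.linalg.norm(ey),np.degrees(np.arctan2(ex[1],ex[0])),np.degrees(np.arctan2(-ey[0],ey[1])))
print("backwall top", [cast("top",Z(*v),.126).round(4) for v in((233,82),(537,47))])
print("long head",cast("top",Z(351,331),.235),cast("side",S(290,115),.235))
print("short head",cast("top",Z(499,307),.215),cast("side",S(335,273),.215))
print("tip",cast("top",Z(158,507),.096),cast("side",S(70,74),.096));print("pivot",cast("top",Z(261,297),.105))
# disc masks
for n,pts in(("top",[(320,215),(362,208)]),("side",[(292,188),(303,228)])):
    im=cv2.imread(f"pics/{n}0.png"); hsv=cv2.cvtColor(im,cv2.COLOR_BGR2HSV)
    for i,p in enumerate(pts):
        g=im[p[1],p[0]].astype(int); m=(abs(im.astype(int)-g).max(2)<14).astype(np.uint8)
        k,l,st,ce=cv2.connectedComponentsWithStats(m,connectivity=4); j=l[p[1],p[0]]
        print(n,i,g,st[j],ce[j],cast(n,ce[j],(.235,.215)[i]).round(4))
E
```

```text
NL [0.4281 0.0703 0.075 ]
NR [ 0.4598 -0.2256  0.075 ]
FR [ 0.5922 -0.2121  0.075 ]
side NL [0.4288 0.0668 0.075 ]
side NR [ 0.458  -0.2264  0.075 ]
side FR [ 0.5893 -0.2174  0.075 ]
0.1330905914355624 0.2976209826406983 5.844129194936275 6.109985017197965
backwall top [array([0.7447, 0.0925, 0.126 ]), array([ 0.7716, -0.1869,  0.126 ])]
long head [ 0.50791252 -0.01061399  0.235     ] [ 0.50783321 -0.01130599  0.235     ]
short head [ 0.52706848 -0.13674115  0.215     ] [ 0.52719157 -0.13952386  0.215     ]
tip [0.35799654 0.16825054 0.096     ] [0.33411249 0.17444581 0.096     ]
pivot [0.54812432 0.07075542 0.105     ]
top 0 [157 165 171] [310 204  20  21 336] [319.5952381  213.92559524] [ 0.5088 -0.0097  0.235 ]
top 1 [159 163 171] [355 198  17  19 242] [362.8677686  206.84297521] [ 0.5286 -0.1387  0.215 ]
side 0 [115 120 125] [282 182  20  15 234] [291.70940171 188.65811966] [ 0.5066 -0.0122  0.235 ]
side 1 [115 120 126] [294 221  19  15 210] [303.11904762 228.18095238] [ 0.5264 -0.1405  0.215 ]
```

{"name": "servo_tool", "arguments": {"steps": [[3, 0, 0, 0, -8.2], [3, 0, 0, 0, -8.2], [3, 0, 0, 0, -8.2], [3, 0, 0, 0, -8.3], [3, 0.4, 4, 0, 0], [3, 0.4, 4, 0, 0], [3, 0.4, 4, 0, 0], [3, 0.4, 4, 0, 0]]}}

```text
time_s: 1.15
tcp_pos: [0.3387, 0.4426, 0.2263]
eef_rot: [180.0, 0.0, 5.9]
contact_force: [0.5, -0.5, -0.2]
gripper_width: 0.0303
```

{"name": "servo_tool", "arguments": {"steps": [[3, 0.4, 4, 0, 0], [3, 0.4, 4, 0, 0], [3, 0.4, 4, 0, 0], [3, 0.4, 4, 0, 0], [3, 0.4, 4, 0, 0], [3, 0.4, 4, 0, 0], [3, 0.4, 4, 0, 0], [3, 0.4, 4, 0, 0]]}}

```text
time_s: 2.15
tcp_pos: [0.4034, 0.1277, 0.2266]
eef_rot: [-180.0, -0.0, 5.9]
contact_force: [1.5, 0.4, -0.2]
gripper_width: 0.0301
```

```bash
cat >> h.py <<'E'
O=np.array([.578,-.0644,.075]); Y=np.radians(6.0)
Rf=np.array([[np.cos(Y),-np.sin(Y),0],[np.sin(Y),np.cos(Y),0],[0,0,1]])
def loc(p): return Rf.T@(np.asarray(p)-O)
def wor(p): return O+Rf@np.asarray(p)
def show(tag,box=None):
    s=r.get_state(); print(s["time_s"],"tcp loc mm",(loc(s["tcp_pos"])*1000).round(1),s["eef_rot"].round(1),s["contact_force"].round(1),s["gripper_width"])
    for n,b in (("top",(120,290,220,400)),("side",(160,300,220,400))):
        im=r.capture(n)[:,:,::-1]; cv2.imwrite(f"pics/{n}_{tag}.png",im)
    a=cv2.imread(f"pics/top_{tag}.png")[120:290,220:400]; b=cv2.imread(f"pics/side_{tag}.png")[140:310,220:400]
    cv2.imwrite(f"pics/z_{tag}.png",cv2.resize(np.hstack([a,b]),(790,373),interpolation=cv2.INTER_CUBIC))
E
python3 - <<'E'
from h import *
show("a")
print("turq",cast("top",(230,237),.16),loc(cast("top",(230,237),.16)), loc(cast("top",(257,156),.16)))
E
```

```text
2.15 tcp loc mm [-153.6  209.3  151.6] [-180.    -0.     5.9] [ 1.5  0.4 -0.2] 0.03007846975925117
turq [0.44712147 0.26737117 0.16      ] [-0.09548204  0.34363422  0.085     ] [0.1452927  0.23271569 0.085     ]
```

View pics/z_a.png

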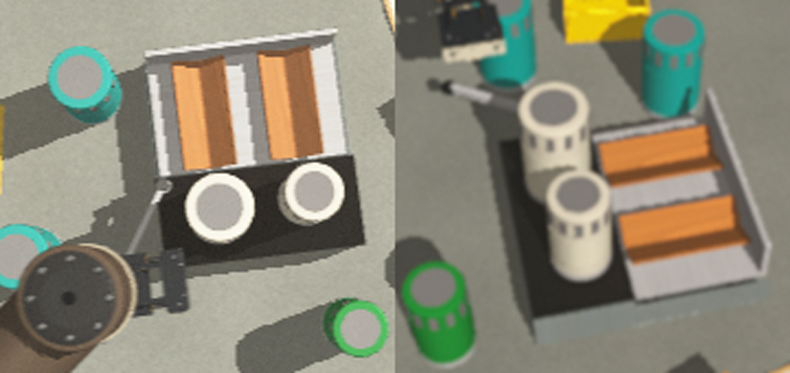

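Both filters are still standing and the tool has nothing in its way. I'm lining up behind the long one.

{"name": "servo_tool", "arguments": {"steps": [[3, 0.3, 3.7, 0.3, 0], [3, 0.3, 3.7, 0.3, 0], [3, 0.3, 3.7, 0.3, 0], [3, 0.3, 3.8, 0.3, 0], [3, 1, 0, 0, 0], [3, 0.7, 0, 0, 0], [3, 0.7, 0, 0, 0], [3, 0.7, 0, 0, 0]]}}

```text
time_s: 3.25
tcp_pos: [0.4612, -0.0143, 0.2145]
eef_rot: [180.0, 0.1, 6.0]
contact_force: [-5.2, -0.8, 4.2]
gripper_width: 0.0302
```

{"name": "servo_tool", "arguments": {"steps": [[3, 0.7, 0, 0, 0], [3, 0.7, 0, 0, 0], [3, 0.7, 0, 0, 0], [3, 0.7, 0, 0, 0], [3, 0.7, 0, 0, 0], [3, 0.7, 0, 0, 0], [3, 0.7, 0, 0, 0], [3, 0.7, 0, 0, 0]]}}

```text
time_s: 4.25
tcp_pos: [0.518, -0.0088, 0.2144]
eef_rot: [-180.0, -0.0, 5.9]
contact_force: [-0.2, -0.3, 1.5]
gripper_width: 0.0303
```

```bash
python3 -c "
from h import *
show('b')"
```

```text
4.25 tcp loc mm [-53.9  61.6 139.4] [-180.    -0.     5.9] [-0.2 -0.3  1.5] 0.030273877735715923
```

View pics/z_b.png

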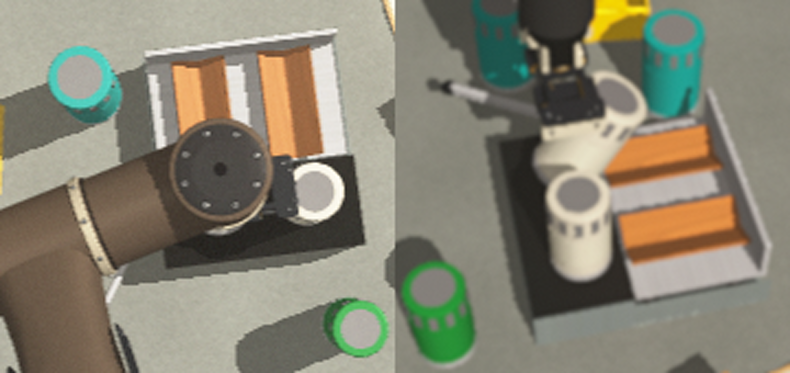

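The long filter is tilted about 30° toward its saddle, so I'll keep pushing.

{"name": "servo_tool", "arguments": {"steps": [[3, 0.7, 0, 0, 0], [3, 0.7, 0, 0, 0], [3, 0.7, 0, 0, 0], [3, 0.7, 0, 0, 0], [3, 0, 0, 0, 0], [3, 0, 0, 0, 0], [3, -3, 0, 0, 0], [3, -3, 0, 0, 0]]}}

```text
time_s: 5.35
tcp_pos: [0.4846, -0.0124, 0.2143]
eef_rot: [180.0, 0.0, 5.9]
contact_force: [-0.0, 0.4, 0.7]
gripper_width: 0.0299
```

```bash
python3 -c "
from h import *
show('c')"
```

```text
5.35 tcp loc mm [-87.5  61.5 139.3] [180.    0.    5.9] [-0.   0.4  0.7] 0.029910621607568976
```

View pics/z_c.png

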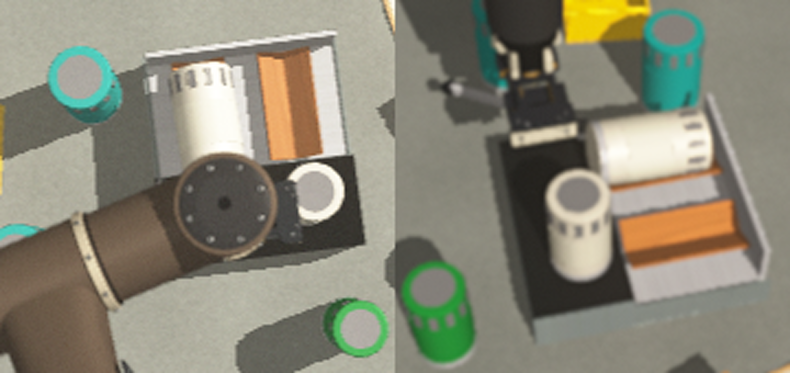

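The long filter lies in the left saddle, short of the wall. Next I'll tip the short one.

{"name": "servo_tool", "arguments": {"steps": [[3, -2.1, 0, 0, 0], [3, -2.1, 0, 0, 0], [3, 0, 3.2, 0.5, 0], [3, 0, 3.3, 0.5, 0], [3, 0, 3.3, 0.5, 0], [3, 0, 3.3, 0.4, 0], [3, 1, 0, 0, 0], [3, 0.7, 0, 0, 0]]}}

```text
time_s: 6.45
tcp_pos: [0.4749, -0.1451, 0.1956]
eef_rot: [180.0, -0.0, 5.9]
contact_force: [-0.4, 0.4, 0.5]
gripper_width: 0.0305
```

{"name": "servo_tool", "arguments": {"steps": [[3, 0.7, 0, 0, 0], [3, 0.7, 0, 0, 0], [3, 0.7, 0, 0, 0], [3, 0.7, 0, 0, 0], [3, 0.7, 0, 0, 0], [3, 0.7, 0, 0, 0], [3, 0.7, 0, 0, 0], [3, 0.7, 0, 0, 0]]}}

```text
time_s: 7.45
tcp_pos: [0.5305, -0.1392, 0.1955]
eef_rot: [-180.0, -0.0, 5.9]
contact_force: [-0.4, 0.2, 1.4]
gripper_width: 0.0299
```

```bash
python3 -c "
from h import *
show('d')"
```

```text
7.45 tcp loc mm [-55.  -69.5 120.5] [-180.    -0.     5.9] [-0.4  0.2  1.4] 0.02990380875668614
```

View pics/z_d.png

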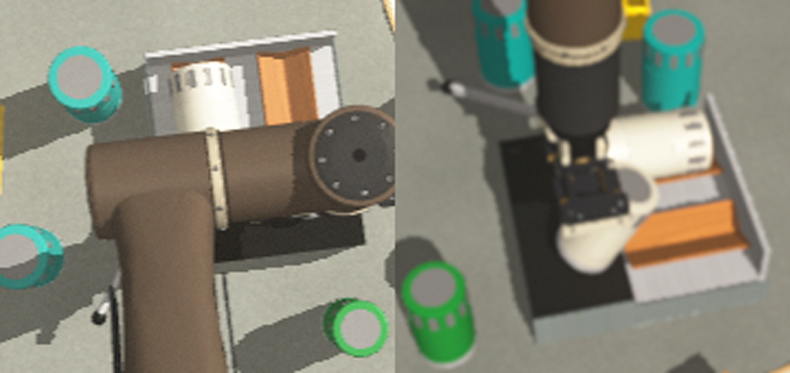

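{"name": "servo_tool", "arguments": {"steps": [[3, 0.7, 0, 0, 0], [3, 0.7, 0, 0, 0], [3, 0.7, 0, 0, 0], [3, 0.7, 0, 0, 0], [3, 0, 0, 0, 0], [3, 0, 0, 0, 0], [3, -3, 0, 0, 0], [3, -4, 0, 0, 0]]}}

```text
time_s: 8.55
tcp_pos: [0.4874, -0.1437, 0.1952]
eef_rot: [180.0, 0.0, 5.9]
contact_force: [-0.5, -0.5, 0.7]
gripper_width: 0.0298
```

```bash
python3 -c "
from h import *
show('e')"
```

```text
8.55 tcp loc mm [-98.4 -69.4 120.2] [180.    0.    5.9] [-0.5 -0.5  0.7] 0.02984721467845689
```

View pics/z_e.png

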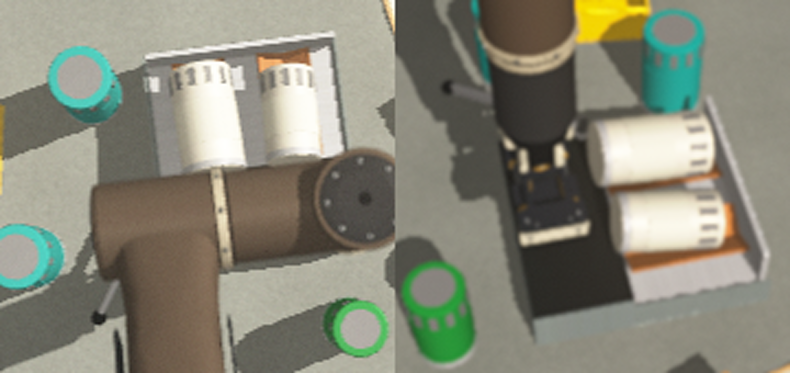

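Both filters have tipped into their saddles. I'll push the short one home first, low on its foot.

{"name": "servo_tool", "arguments": {"steps": [[2, 0, -0.3, 2.4, 0], [2, 0, 0, 2.4, 0], [2, 0, 0, 2.3, 0], [2, 0, 0, 2.3, 0], [2, 2.5, 0, 0, 0], [2, 2.5, 0, 0, 0], [2, 1, 0, 0, 0], [2, 0.8, 0, 0, 0]]}}

```text
time_s: 9.65
tcp_pos: [0.5555, -0.1336, 0.1014]
eef_rot: [-180.0, 0.0, 5.9]
contact_force: [0.2, -0.1, -0.0]
gripper_width: 0.0199
```

{"name": "servo_tool", "arguments": {"steps": [[2, 0.7, 0, 0, 0], [2, 0.7, 0, 0, 0], [2, 0.7, 0, 0, 0], [2, 0.6, 0, 0, 0]]}}

```text
time_s: 10.15
tcp_pos: [0.5823, -0.1308, 0.1014]
eef_rot: [-180.0, 0.0, 5.9]
contact_force: [-4.1, 0.1, -2.0]
gripper_width: 0.0198
```

```bash
python3 -c "
from h import *
show('f')"
```

```text
10.15 tcp loc mm [ -2.6 -66.5  26.4] [-180.     0.     5.9] [-4.1  0.1 -2. ] 0.019754809106625897
```

View pics/z_f.png

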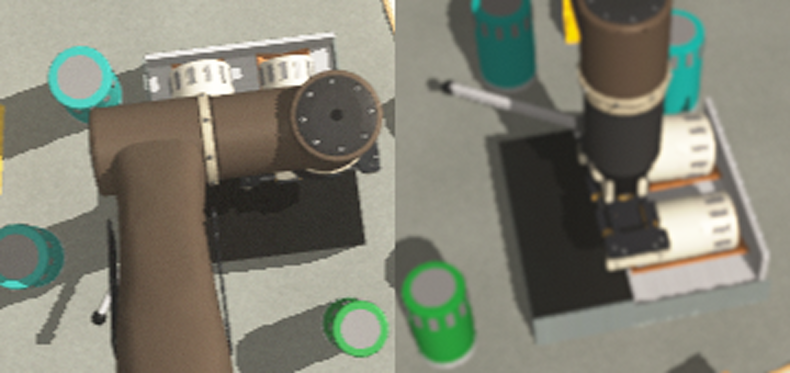

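{"name": "servo_tool", "arguments": {"steps": [[2, 0.6, 0, 0, 0], [2, 0.6, 0, 0, 0], [2, 0.5, 0, 0, 0]]}}

```text
time_s: 10.62
tcp_pos: [0.5994, -0.1291, 0.1015]
eef_rot: [-180.0, 0.0, 5.9]
contact_force: [-3.2, -0.4, -0.7]
gripper_width: 0.0203
```

{"name": "servo_tool", "arguments": {"steps": [[2, 0.4, 0, 0, 0], [2, 0.4, 0, 0, 0]]}}

```text
time_s: 10.88
tcp_pos: [0.6053, -0.1284, 0.1009]
eef_rot: [-180.0, 0.2, 5.9]
contact_force: [-13.5, -0.7, 1.1]
gripper_width: 0.0202
```

```bash
python3 -c "
from h import *
show('g')"
```

```text
10.875 tcp loc mm [ 20.4 -66.5  25.9] [-180.     0.2    5.9] [-13.5  -0.7   1.1] 0.02024497849981574
```

View pics/z_g.png

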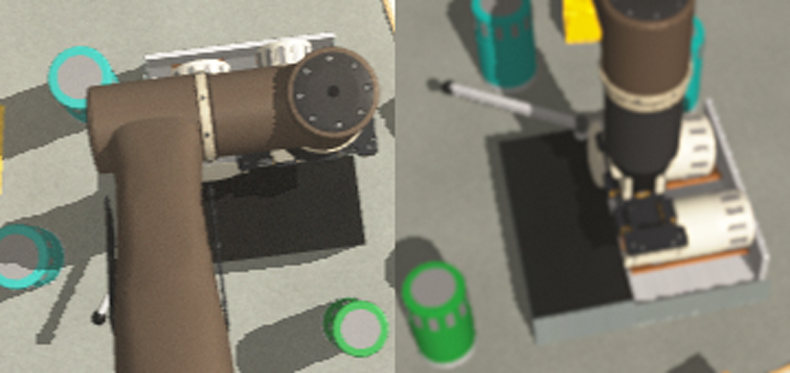

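{"name": "servo_tool", "arguments": {"steps": [[2, 0.3, 0, 0, 0], [2, 0, 0, 0, 0]]}}

```text
time_s: 11.22
tcp_pos: [0.6052, -0.1284, 0.0996]
eef_rot: [-179.9, 0.6, 5.9]
contact_force: [-14.3, -0.3, -0.5]
gripper_width: 0.02
```

{"name": "servo_tool", "arguments": {"steps": [[2, -2, 0, 0, 0], [2, -4, 0, -0.4, 0], [2, -5, 0, -0.4, 0], [2, 0, -3.2, 0, 0], [2, 0, -3.2, 0, 0], [2, 0, -3.3, 0, 0], [2, 0, -3.3, 0, 0]]}}

```text
time_s: 12.1
tcp_pos: [0.489, -0.0084, 0.1106]
eef_rot: [-180.0, -0.2, 5.9]
contact_force: [1.3, -0.4, 0.1]
gripper_width: 0.0196
```

```bash
python3 -c "
from h import *
show('h')"
```

```text
12.1 tcp loc mm [-82.7  65.   35.6] [-180.    -0.2    5.9] [ 1.3 -0.4  0.1] 0.019580748657619152
```

View pics/z_h.png

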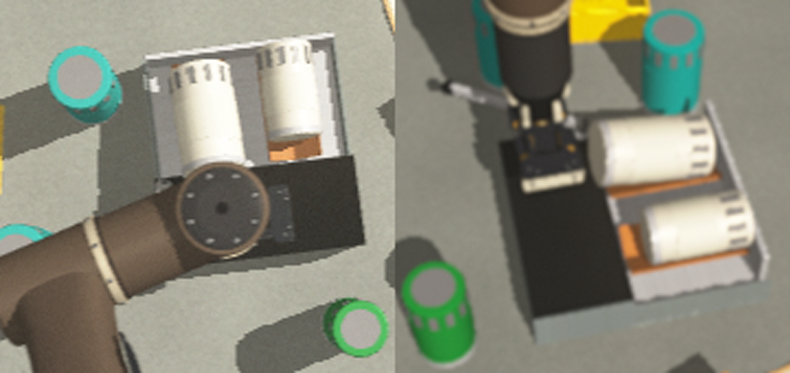

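The short filter is against the wall, with its orange saddle showing behind the foot. Now the long one.

{"name": "servo_tool", "arguments": {"steps": [[2, 1.5, 0, 0.3, 0], [2, 1.5, 0, 0, 0], [2, 1.5, 0, 0, 0], [2, 0.8, 0, 0, 0], [2, 0.7, 0, 0, 0], [2, 0.7, 0, 0, 0], [2, 0.6, 0, 0, 0]]}}

```text
time_s: 13.08
tcp_pos: [0.5586, -0.0028, 0.1058]
eef_rot: [180.0, 0.2, 5.9]
contact_force: [-4.3, 0.4, -1.4]
gripper_width: 0.0203
```

{"name": "servo_tool", "arguments": {"steps": [[2, 0.5, 0, 0, 0], [2, 0.4, 0, 0, 0]]}}

```text
time_s: 13.32
tcp_pos: [0.5688, -0.0016, 0.1063]
eef_rot: [-180.0, 0.0, 5.9]
contact_force: [-2.0, -0.6, -0.5]
gripper_width: 0.0203
```

{"name": "servo_tool", "arguments": {"steps": [[2, 0.3, 0, 0, 0], [2, 0.3, 0, 0, 0]]}}

```text
time_s: 13.58
tcp_pos: [0.5722, -0.0013, 0.1056]
eef_rot: [180.0, 0.3, 5.9]
contact_force: [-13.5, 2.4, -1.3]
gripper_width: 0.0199
```

```bash
python3 -c "
from h import *
show('i')"
```

```text
13.575 tcp loc mm [ 0.8 63.3 30.6] [180.    0.3   5.9] [-13.5   2.4  -1.3] 0.01993288383288589
```

View pics/z_i.png

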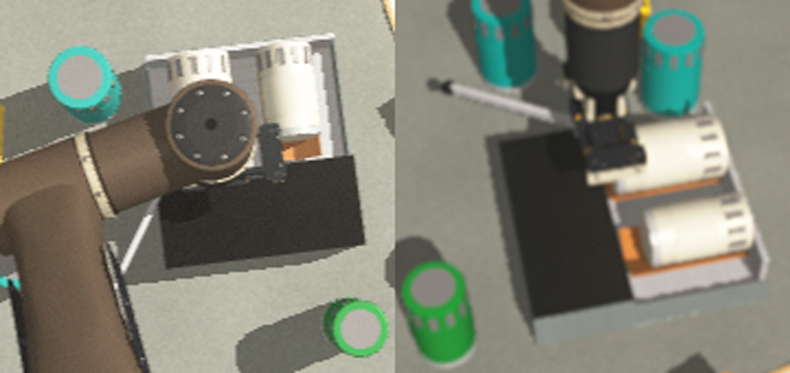

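The force is about 13 N, so the long filter is at the wall. I'll press briefly, then back off and look.

{"name": "servo_tool", "arguments": {"steps": [[2, 0.2, 0, 0, 0], [2, 0, 0, 0, 0], [1, -2, 0, 0, 0], [0, -2.5, 0, -1.5, 0], [0, -1.5, -4, -1.5, 0], [0, 0, -5, 0, 0], [0, 0, -4.5, 0, 0], [0, 0, 0, 0, 0]]}}

```text
time_s: 14.68
tcp_pos: [0.505, 0.1308, 0.138]
eef_rot: [-179.9, -0.3, 6.2]
contact_force: [-0.6, -0.2, 0.6]
gripper_width: 0.0005
```

```bash
python3 -c "
from h import *
show('j')"
```

```text
14.675 tcp loc mm [-52.2 201.8  63. ] [-179.9   -0.3    6.2] [-0.6 -0.2  0.6] 0.0004679118873236902
```

View pics/z_j.png

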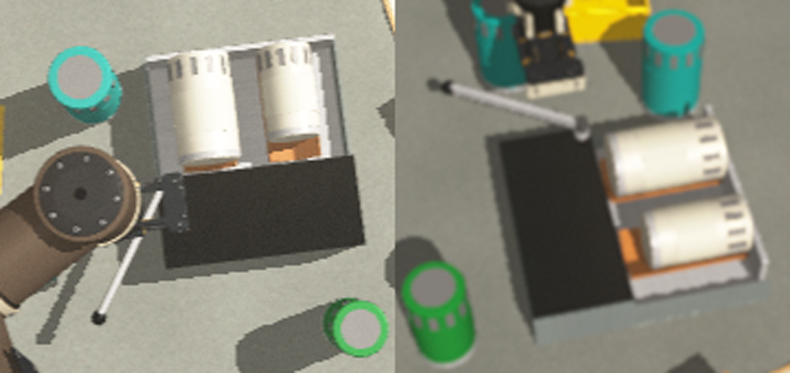

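Run:
```python
import cv2,numpy as np
a=cv2.imread("pics/top_j.png")[130:210,280:390]
b=cv2.imread("pics/side_j.png")[180:270,305:400]
cv2.imwrite("pics/zz1.png",cv2.resize(a,None,fx=7,fy=7,interpolation=cv2.INTER_CUBIC))
cv2.imwrite("pics/zz2.png",cv2.resize(b,None,fx=6,fy=6,interpolation=cv2.INTER_CUBIC))
from h import *
# expected projections of home cans: axis height local z=-9-35+R/cos30
for nm,y,R,x0 in(("long",65,46,15),("short",-65,40,35)):
    z=-44+R/np.cos(np.pi/6)
    for n,off,f in(("top",(280,130),7),("side",(305,180),6)):
        print(nm,n,[(((proj(n,wor(np.array(p)/1000))-off+.5)*f).round()) for p in((x0,y,z+R),(175,y,z+R),(x0,y+R,z),(x0,y-R,z))])
d=wor((-.012,.138,.021)); print(loc(cast("side",((437-395)/395*180+220,85/373*170+140),.096))*1000)
from math import *
for phi in [147.6]+list(range(160,271,10)):
    p=radians(phi);q=radians(phi-148); n=np.array([-sin(p),cos(p)]); d=5+9.5*abs(cos(q))+21*abs(sin(q))
    c=np.array([-12,138])+70*np.array([cos(p),sin(p)])-n*d; print(phi,c.round(0))
```

```text
long top [array([251., 434.]), array([208.,  89.]), array([154., 457.]), array([349., 432.])]
long side [array([ 85., 154.]), array([387., 100.]), array([ 67., 142.]), array([105., 278.])]
short top [array([528., 359.]), array([488.,  60.]), array([437., 380.]), array([606., 360.])]
short side [array([184., 367.]), array([460., 315.]), array([163., 347.]), array([202., 479.])]
[-211.38487937  258.81751601   21.        ]
147.6 [-63. 188.]
160 [-71. 179.]
170 [-77. 172.]
180 [-82. 162.]
190 [-85. 152.]
200 [-87. 140.]
210 [-87. 127.]
220 [-84. 114.]
230 [-78. 102.]
240 [-70.  91.]
250 [-62.  82.]
260 [-52.  74.]
270 [-40.  68.]
```

View pics/zz1.png

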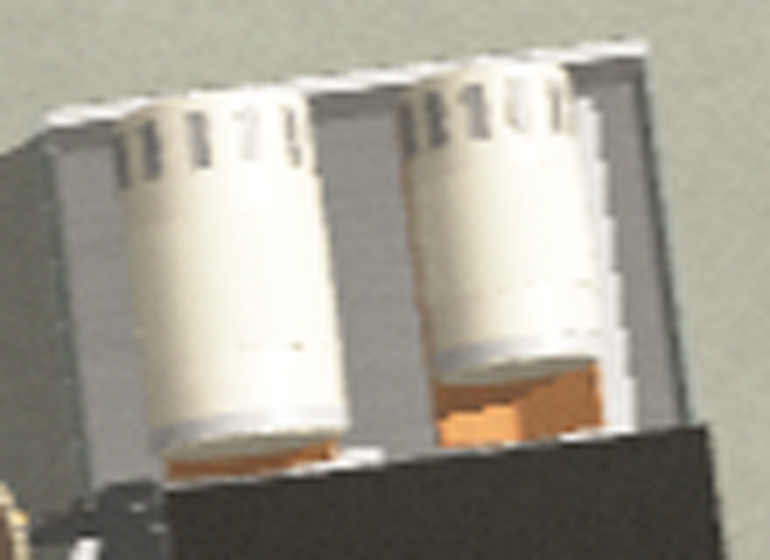

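View pics/zz2.png

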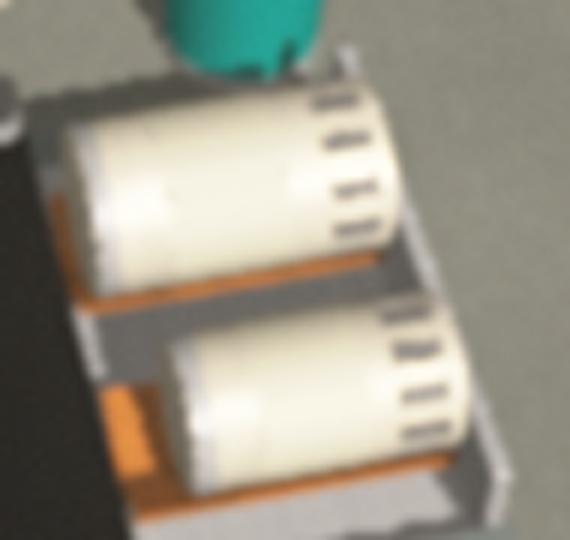

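Both feet match the projected home positions to within about 1.5 mm, and the tops are at the wall. Next I turn the tool parallel to the stop arm and lower it on its outer side.

{"name": "servo_tool", "arguments": {"steps": [[0, 0, 0, 0, -9.7], [0, 0, 0, 0, -9.7], [0, 0, 0, 0, -9.7], [0, 0, 0, 0, -9.7], [0, 0, 0, 0, -9.7], [0, 0, 0, 0, -9.5], [0, 0, 0, 2.1, 0], [0, 0, 0, 2.1, 0]]}}

```text
time_s: 15.78
tcp_pos: [0.5043, 0.1266, 0.0947]
eef_rot: [179.9, -0.1, 63.9]
contact_force: [0.2, 0.1, -0.2]
gripper_width: 0.0004
```

```bash
python3 -c "
from h import *
show('k')
W=np.array([[-63,188],[-71,179],[-77,172],[-82,162],[-85,152],[-87,140],[-87,127],[-84,114],[-78,102],[-70,91],[-62,82],[-52,74],[-40,68]],float)
s=r.get_state();a=np.radians(s['eef_rot'][2])-Y
p=loc(s['tcp_pos'])[:2]*1000
for w in W:
  d=(w-p)/10;p=w;print(w,(np.cos(a)*d[0]+np.sin(a)*d[1]).round(2),(np.sin(a)*d[0]-np.cos(a)*d[1]).round(2))
"
```

```text
15.775 tcp loc mm [-53.3 197.7  19.7] [ 1.799e+02 -1.000e-01  6.390e+01] [ 0.2  0.1 -0.2] 0.00040231024794333244
[-63. 188.] -1.18 -0.18
[-71. 179.] -1.19 -0.2
[-77. 172.] -0.91 -0.14
[-82. 162.] -1.11 0.11
[-85. 152.] -1.01 0.28
[-87. 140.] -1.12 0.47
[-87. 127.] -1.1 0.69
[-84. 114.] -0.94 0.95
[-78. 102.] -0.7 1.15
[-70.  91.] -0.51 1.26
[-62.  82.] -0.34 1.16
[-52.  74.] -0.14 1.27
[-40.  68.] 0.13 1.34
```

View pics/z_k.png

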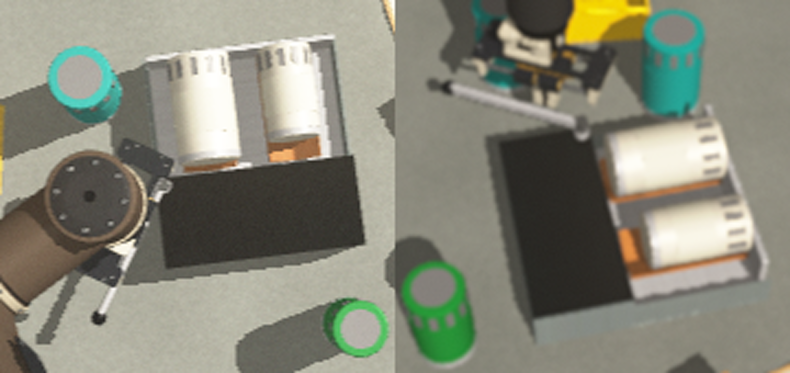

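The fingertip is on the outer side of the bar, so I'll follow the arc.

{"name": "servo_tool", "arguments": {"steps": [[0, -1.2, -0.2, 0, 0], [0, -1.2, -0.2, 0, 0], [0, -0.9, -0.1, 0, 0], [0, -1.1, 0.1, 0, 0], [0, -1.0, 0.3, 0, 0], [0, -1.1, 0.5, 0, 0], [0, -1.1, 0.7, 0, 0], [0, -0.9, 0.9, 0, 0]]}}

```text
time_s: 16.88
tcp_pos: [0.4836, 0.0411, 0.0944]
eef_rot: [-180.0, 0.0, 63.9]
contact_force: [-0.9, 2.1, 0.6]
gripper_width: 0.0002
```

```bash
python3 -c "
from h import *
show('l')"
```

```text
16.875 tcp loc mm [-82.8 114.8  19.4] [-180.     0.    63.9] [-0.9  2.1  0.6] 0.00018494549678343833
```

View pics/z_l.png

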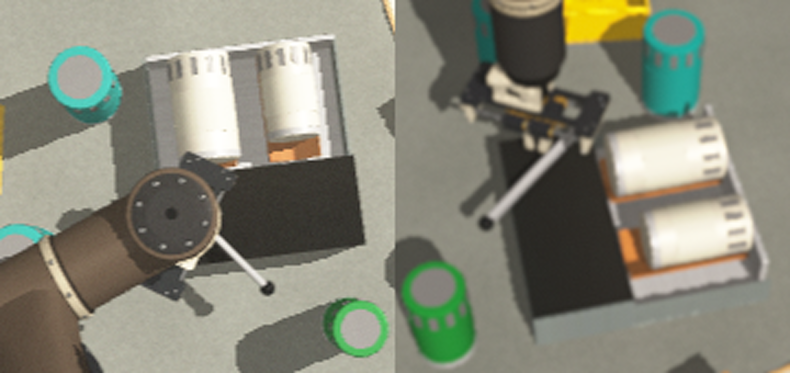

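The arm is following well and has passed halfway.

{"name": "servo_tool", "arguments": {"steps": [[0, -0.7, 1.1, 0, 0], [0, -0.5, 1.2, 0, 0], [0, -0.3, 1.2, 0, 0], [0, -0.1, 1.3, 0, 0], [0, 0.1, 1.3, 0, 0], [0, 0, 0, 0, 0]]}}

```text
time_s: 17.73
tcp_pos: [0.5319, 0.0011, 0.094]
eef_rot: [-179.9, 0.1, 63.9]
contact_force: [-2.6, -1.0, 1.0]
gripper_width: 0.0008
```

```bash
python3 -c "
from h import *
show('m')"
```

```text
17.725 tcp loc mm [-39.   69.9  19. ] [-1.799e+02  1.000e-01  6.390e+01] [-2.6 -1.   1. ] 0.0008055006764259157
```

View pics/z_m.png

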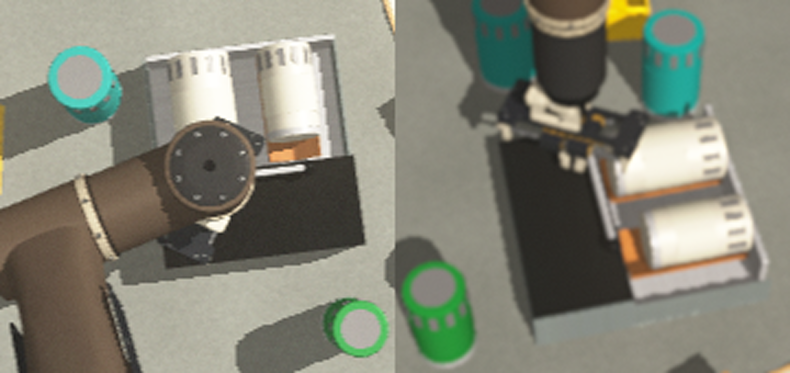

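{"name": "servo_tool", "arguments": {"steps": [[0, 0.2, 0.3, 0, 0], [0, 0.1, 0.2, 0, 0], [0, 0, 0, 0, 0]]}}

```text
time_s: 18.2
tcp_pos: [0.5327, 0.0011, 0.0936]
eef_rot: [-179.6, 0.4, 63.9]
contact_force: [-18.1, -0.7, 11.5]
gripper_width: 0.0004
```

At the end stop (18 N and no further travel). I'm retreating to look.

{"name": "servo_tool", "arguments": {"steps": [[0, -0.6, -1, 0, 0], [0, -1, -1.7, 0, 0], [0, -1, -1.7, -2, 0], [0, -1, -1.7, -4, 0], [0, 0, -4, -4, 0], [0, 3, -4, -3, 0], [0, 4, -4, 0, 0], [0, 4, -4, 0, 0]]}}

```text
time_s: 19.2
tcp_pos: [0.3717, 0.1683, 0.2261]
eef_rot: [179.9, -0.3, 63.9]
contact_force: [1.3, -0.4, 0.8]
gripper_width: 0.0002
```

```bash
python3 -c "
from h import *
show('n')
a=cv2.imread('pics/top_n.png')[130:210,280:390];b=cv2.imread('pics/side_n.png')[170:270,290:400]
cv2.imwrite('pics/zz3.png',np.hstack([cv2.resize(a,(440,320),interpolation=2),cv2.resize(b,(352,320),interpolation=2)]))
for v in(2.27,2.17): print([ (proj(n,wor((-.012+.215*np.cos(np.pi-.7+v),.138+.215*np.sin(np.pi-.7+v),.021)))-o+.5)*f for n,o,f in(('top',(280,130),4),('side',(290,170),3.2))])
"
```

```text
19.2 tcp loc mm [-180.8  253.   151.1] [179.9  -0.3  63.9] [ 1.3 -0.4  0.8] 0.00019176611372201388
[array([321.93068828, 264.07298687]), array([ 98.92892333, 260.61215729])]
[array([324.08826259, 290.45674947]), array([ 75.76507633, 263.98872362])]
```

View pics/zz3.png

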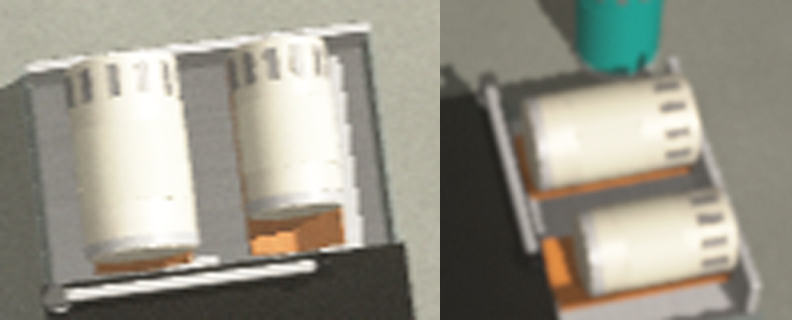

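```bash
python3 -c "
from plant import r
print(r.get_state()['qd'].round(2)); print(r.close_job())"
```

```text
[-4.69  0.17 -0.91  0.34 -0.92  5.78]
the job is handed in; nothing more can be done
None
```

I tipped the long filter into the left saddle and the short one into the right, and pushed each by its foot until the force at the back wall reached about 13–14 N. Then I swung the stop arm to its end stop (18 N, no further travel), retracted clear and handed the job in at about 19 s.

- **Filters:** in the last top view both feet are within about 1.5 mm of where a filter lying home should project. Both look level, with their tops at the wall.
- **Tray:** I have no direct reading of how far it sank. The same match assumed the full 35 mm under both filters.
- **Stop arm:** the bar's end is within a few millimetres of its projected position for 2.27 rad, the shut value.
- **Other objects:** I did not move the tool near the bin, carton or liner, but I did not re-measure them at the end.
- **Disagreements:** both push ends stopped about 4 mm short of my estimate, most likely an error in my fixture frame or fingertip thickness. My two early views of the stop arm's tip also differed by about 24 mm.
- **At hand-in:** the arm was still slowing slightly (joint speeds under 6°/s), clear of everything.

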